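# Suction lever to the third click

## Task

Reset the dental bench's dust extraction and set it to level three: with your fingertips push the blue lever on top of the control unit all the way back to the red off mark, pause there a moment, then push it the other way through its clicks and leave it resting in the third click from off, without ever running past the third. Push it gently and from one side at a time, without pinching it, and leave the dental model, burs, jar and tools where they are.

Things in the scene. Friction and masses are not known exactly. Their poses are not given: they have to be found in the camera images.
- unit: control unit fixed to the bench: white box 200 (x) x 280 (y) x 70 mm tall with a flat pale top; origin under its centre on the bench, x and y along its sides. The lever's slot runs along the unit's y, 30 mm to the -x side of its centre. The panel is clear for 60 mm beyond either end of the slot and 55 mm to either side, but for the lever; low things stand on its far (+x) strip
- off_mark (a point): point on the panel (70 mm above the bench) in the slot where the lever's centre stands at off. Beside the slot (-x side) lies a row of flat bars 15 mm apart, one per resting place: a short red one at off (red also on the +x side), then five black ones, each longer, towards unit +y for clicks 1 to 5
- lever_knob (a point): centre of the top of the lever's blue knob, which is a block 20 mm along the slot, 30 mm across it, its underside 4 mm and its top 32 mm above the panel (102 mm above the bench)
- lever (a joint): travel of the lever along the unit's +y, in m: 0 = off (end stop 2 mm further back), then a sprung notch (click) every 0.015; the third is 0.045, the last 0.075. It starts in click 1 or 2. About 7 N pushes it out of a notch; once 7.5 mm out, half-way, it snaps ahead by itself into the next notch, the push falls to nothing, and it stays there
- cast: white plaster dental model, 50 x 56 x 34 mm, standing on the unit's top at its far side; origin under its centre
- burs: blue block 36 x 60 x 18 mm with eight small burs standing in it (41 mm tall in all), on the unit's top at its far side; origin under its centre
- pot: small amber glass jar, 34 mm across, 45 mm tall, on the unit's top at its far side; origin under its centre
- bowl: green mixing bowl, 120 mm across, 70 mm tall, on the bench to the left; origin under its centre
- spatula: spatula with a wooden handle lying on the bench to the left
- brush: brush with a wooden handle lying on the bench to the right
- handpiece: steel dental handpiece, 125 mm long, lying on the bench to the right

How it is judged:
On the way, in this order (a step that is already met when the one before it is completed fails the run):
1. the lever is pushed back to off (within 4 mm of it) for 0.3 s (value of joint lever below 0.004 m), for 0.3 s.
2. the lever is in the third click (value of joint lever between 0.041 and 0.049 m), for 0.3 s.
At the end, for the whole second after the job is handed in: the lever rests in the third click from off (45 mm, within 3 mm), at rest, and every bystander is within 15 mm of where it started (value of joint lever between 0.042 and 0.048 m and velocity of joint lever between -0.005 and 0.005 m/s and distance of each of cast, burs, pot, bowl, spatula, brush, handpiece from where it was at the start of the episode below 0.015 m); the robot touches nothing.
It fails at once if the lever runs past the third click into the fourth (value of joint lever above 0.054 m).
It fails at once if the knob is pinched (both of its halves loaded by the fingers at once) (contact force between the fingers and lever_c1 above 2 N and contact force between the fingers and lever_c2 above 2 N).
It fails at once if the lever is pushed harder than 30 N (contact force between the arm and lever_c1 above 30 N).
It fails at once if the lever is pushed harder than 30 N (contact force between the arm and lever_c2 above 30 N).
It fails at once if a bystander is moved more than 15 mm (distance of any of cast, burs, pot, bowl, spatula, brush, handpiece from where it was at the start of the episode above 0.015 m).
It also fails if it takes over 58 s, if anything falls off the work surface, if the arm or the gripper's body presses on something with over 40 N, if the wrist force passes 120 N, or if a joint passes its speed limit or range.

## Robot

A 7-joint arm with a two-finger parallel gripper is mounted at the origin on the work surface. World frame = base frame: x ahead of the robot, y to its left, z up, the work surface at z = 0. Lengths are in m, angles in rad, forces in N, time in s.
With the tool pointing down it reaches from about 0.425 to 0.875 m from the base axis. Payload 4.7 kg.
Tool frame: the origin (TCP) lies between the finger pads; the fingertips stand 22 mm ahead of it and the grasp point (between the pads) lies 3 mm ahead of it (manip.nose_length is the distance from the TCP to the fingertips, in m); z points along the fingers, x is the direction in which the jaws open and shut, and the axes are right-handed (so a half turn about z gives the same grasp; the last joint's range is limited). The gripper opens to 85 mm and grips with 20 to 120 N. Pads are 22 mm wide; open, the fingers measure 114 mm over their backs; the gripper's body (76 mm by 85 mm) begins 54 mm behind the grasp point. The pads swing forward as they close: fully open they stand 13 mm farther back than shut.
Start: joints at [1.343, 0.321, -0.07, 1.45, 0.023, 1.371, -0.057], TCP at [0.156, -0.631, 0.253] pointing down, gripper open.
Joint ranges: [-2.86, 2.86], [-0.3, 2.09], [-1.38, 1.24], [0.06, 2.45], [-1.56, 4.7], [0.09, 2.05], [-2.69, 2.69]. Speed limits (rad/s): [2.57, 2.57, 3.14, 3.14, 3.14, 3.14, 3.14].

## Interface

Orientations are given as a unit quaternion [x, y, z, w].
In Python, from plant import manip, cams, hand_in gives the robot as it stands.
- The arm moves only by the tool move_arm, never from a script. Its argument "deltas" is a list of rows, each an object of numbers: "grip": the gripper's target within -1 to 1 (fully open at 1, half-way at 0, shut at -1); "tx", "ty", "tz": the shift along the tool's x, y, z in m; "roll": the turn about the tool's z in degrees. In form: [{"grip": .., "tx": .., "ty": .., "tz": .., "roll": ..}, ...]. A call has 1 to 12 rows; each row shifts and turns the commanded pose from where the row before left it, along the tool's axes as they then stand; what a row does not reach is not made up. A row lasts 1/12 s, in which the tool goes at most 41.7 mm and 7.16 degrees, less where a joint would pass 70% of its speed; a pose out of reach is approached as far as the arm can. A call with a gripper value outside its range is refused whole. The fingers move at their own pace and stop on an object; "force" is the grip in N (left out, the last holds). Time passes only in rows, so rows that do not move let the fingers close. It gives the time, the measured TCP pose, the force and the opening at its end, in the units of the state.
- manip.sense(): the state, without advancing time (a new reading comes with each control period).
- cams.grab_frame(name): name is "scene" or "top" or "wrist"; returns a dict with "img" (400x640x3 uint8, red, green, blue), "fx", "fy", "cx", "cy" (pixels), "k1" (the pictures are not rectified: a ray, as slopes to the right and down, at radius r is drawn at 1 + k1 r^2 times it, then the intrinsics apply), "cam_to_world" (4x4, takes a point from camera to world coordinates). Camera axes: x right, y up, looking along -z (the intrinsics and any distortion apply to the point x, -y, -z); pixel columns grow to the right and rows downward; lengths in m; the calibration is good to about 2 mm. A picture is of the moment at which its call begins. There is no depth.
- hand_in(): hands the job in, once; it reports no verdict.
Trained networks look in the newest picture that a camera, given by its name, has taken for a name from the list of things; names that differ only in an ending like _2 or _b are one class to them, and where a whole thing is asked for, a point or a joint stands for the part that bears it (a point fixed in the world has none). Each returns a list of dicts, best first, with "confidence" (0 to 1); they miss things now and then, are a little off and sometimes report something else, mostly with a low value. They report only what shows in the picture. A call takes as long as a camera call.
- cams.find_in(camera, query): "uv" ([column, row] in pixels, amid what is visible of it).
- cams.outline_of(camera, query): "pixels" (400x640 bool, what is visible of it) and "uv" ([column, row] in pixels, amid what is visible of it).
The state is a dict: "t": time; "joint_pos": joint angles; "qvel": joint speeds; "joint_efforts": joint torques, N m; "ee_pos": TCP position; "tool_rot": TCP orientation; "wrist_force": force on the tool from outside, world axes, zero at the start; "ft_torque": the same for the moment, N m; "gripper_width": finger opening in m.
Only numpy, scipy, OpenCV 4.12 (cv2) and the standard library are available. Lean on these libraries where they do the work, as an engineer would, in place of code of your own. Each camera call takes 0.05 s, during which the arm holds its last target. There are 200 camera calls.

## Working session

There is one attempt and no reset: what is moved stays moved. The work goes in short steps, Python scripts to look and compute and a tool call to move; the robot and the scene stay as the last step left them, time stands still between calls to the robot, and variables do not carry over. Pictures are saved under pics/ and viewed, about 8 in all and at most 12, crops included, and the job is handed in when it is done.

Besides the shell and the picture viewer there is one more tool, called after ">>>" in YAML: its name, and indented under it one key for each argument. move_arm: Moves the arm, as the interface text tells. Its arguments: {"type":"object","properties":{"deltas":{"type":"array","items":{"type":"object","properties":{"grip":{"type":"number"},"tx":{"type":"number"},"ty":{"type":"number"},"tz":{"type":"number"},"roll":{"type":"number"}}}},"force":{"type":"number"}},"required":["deltas"]}

```bash
mkdir -p pics
cat > h.py <<'E'
import numpy as np, cv2
from plant import manip, cams, hand_in
def grab(n):
    return cams.grab_frame(n)
def ray(f,uv):
    K=np.array([[f['fx'],0,f['cx']],[0,f['fy'],f['cy']],[0,0,1.]])
    p=cv2.undistortPoints(np.array([[uv]],float),K,np.array([f['k1'],0,0,0.]))[0,0]
    M=np.array(f['cam_to_world']); return M[:3,3],M[:3,:3]@np.array([p[0],-p[1],-1.])
def at_z(f,uv,z):
    o,d=ray(f,uv); return o+d*(z-o[2])/d[2]
def proj(f,P):
    M=np.array(f['cam_to_world']); c=M[:3,:3].T@(np.array(P)-M[:3,3])
    x,y=c[0]/-c[2],-c[1]/-c[2]; s=1+f['k1']*(x*x+y*y)
    return np.array([f['cx']+f['fx']*x*s,f['cy']+f['fy']*y*s])
def save(f,name): cv2.imwrite('pics/'+name,cv2.cvtColor(f['img'],cv2.COLOR_RGB2BGR))
E
python3 - <<'E'
from h import *
s=manip.sense(); print(s, manip.nose_length)
F={}
for n in('top','scene'):
    f=grab(n); save(f,n+'1.png'); print(n,f['k1'],f['fx'],np.round(f['cam_to_world'],3).tolist())
    for q in('lever_knob','unit','off_mark'):
        for z,r in[((.102 if q=='lever_knob' else .07),r) for r in cams.find_in(n,q)[:2]]:
            print(q,r,at_z(f,r['uv'],z).round(4))
im=np.vstack([cv2.imread('pics/top1.png'),cv2.imread('pics/scene1.png')])
cv2.imwrite('pics/both.png',cv2.resize(im,(480,600)))
E
```

```text
{'t': 0.0, 'joint_pos': array([ 1.34311085,  0.32184297, -0.0700793 ,  1.45168821,  0.02261899,
        1.3707963 , -0.05691747]), 'qvel': array([-9.10143868e-04,  1.03992786e-03,  2.42645092e-04,  3.87948999e-07,
       -8.12343180e-05, -6.75953539e-04,  2.88163689e-07]), 'joint_efforts': array([ 7.92287829e-04, -4.93587399e+01, -3.82391447e-01, -3.14336371e+01,
        1.26862689e-02,  1.15919547e-02,  1.41667832e-05]), 'ee_pos': array([ 0.15545854, -0.6306199 ,  0.25220382]), 'tool_rot': array([ 7.87225207e-01, -6.16664840e-01, -8.02029676e-04, -5.52548870e-04]), 'wrist_force': array([ 0.37615026, -0.7830766 , -0.36768324]), 'ft_torque': array([0.00633515, 0.01075776, 0.0244019 ]), 'gripper_width': 0.08535765591375526} 0.022
top 0.050433696414932845 488.53847144831343 [[0.008, 0.995, -0.099, 0.391], [-1.0, 0.007, -0.009, 0.015], [-0.009, 0.099, 0.995, 1.577], [0.0, 0.0, 0.0, 1.0]]
unit {'uv': [369.6, 206.2], 'confidence': 0.56} [ 0.5148 -0.1029  0.07  ]
off_mark {'uv': [371.5, 203.5], 'confidence': 0.94} [ 0.5232 -0.1088  0.07  ]
off_mark {'uv': [373.5, 213.8], 'confidence': 0.51} [ 0.4913 -0.1149  0.07  ]
scene -0.043172031558848835 376.03561009207 [[-0.067, -0.574, 0.816, 1.395], [0.998, -0.037, 0.056, 0.051], [-0.002, 0.818, 0.575, 0.727], [0.0, 0.0, 0.0, 1.0]]
lever_knob {'uv': [284.9, 196.9], 'confidence': 0.48} [ 0.5227 -0.1129  0.102 ]
unit {'uv': [288.4, 218.9], 'confidence': 0.79} [ 0.5827 -0.0961  0.07  ]
off_mark {'uv': [286.5, 217.3], 'confidence': 0.73} [ 0.5759 -0.1024  0.07  ]
```

View pics/top1.png

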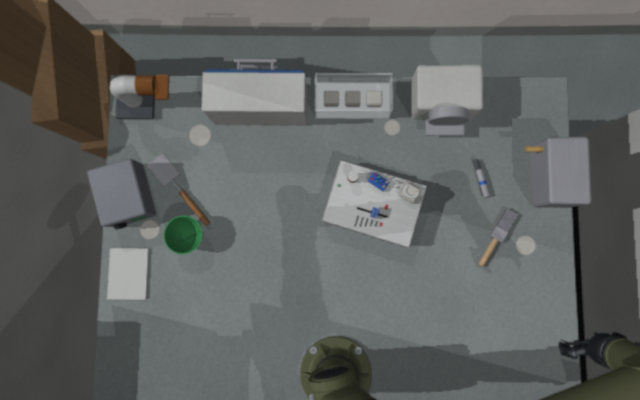

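Top view: the unit is near (374,204), turned about 15°. The blue knob is near (376,212), with red marks around (384,215). I'll zoom in on both views.

Run:
```python
import cv2,numpy as np
a=cv2.imread('pics/top1.png')[155:255,315:435]; b=cv2.imread('pics/scene1.png')[160:270,220:360]
a=cv2.resize(a,(720,600)[0:2],interpolation=cv2.INTER_CUBIC); b=cv2.resize(b,(760,597),interpolation=cv2.INTER_CUBIC)
cv2.imwrite('pics/ca.png',a);cv2.imwrite('pics/cb.png',b)
```

```text
(no output)
```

View pics/ca.png

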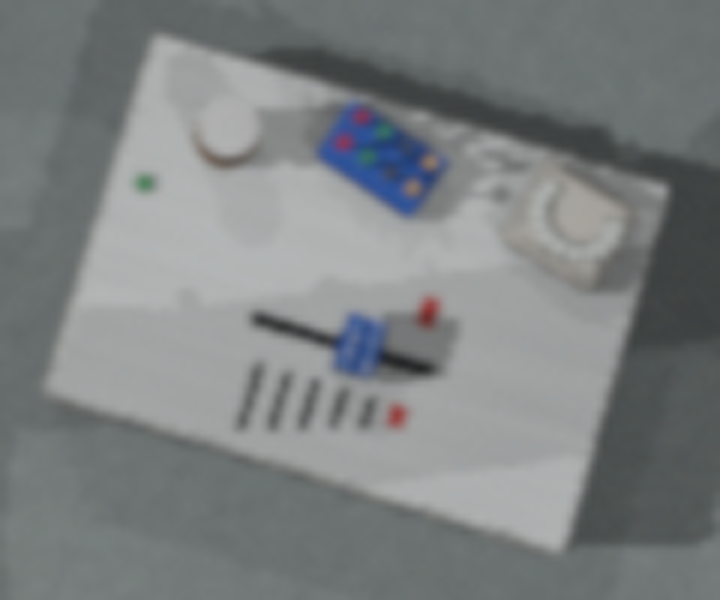

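View pics/cb.png

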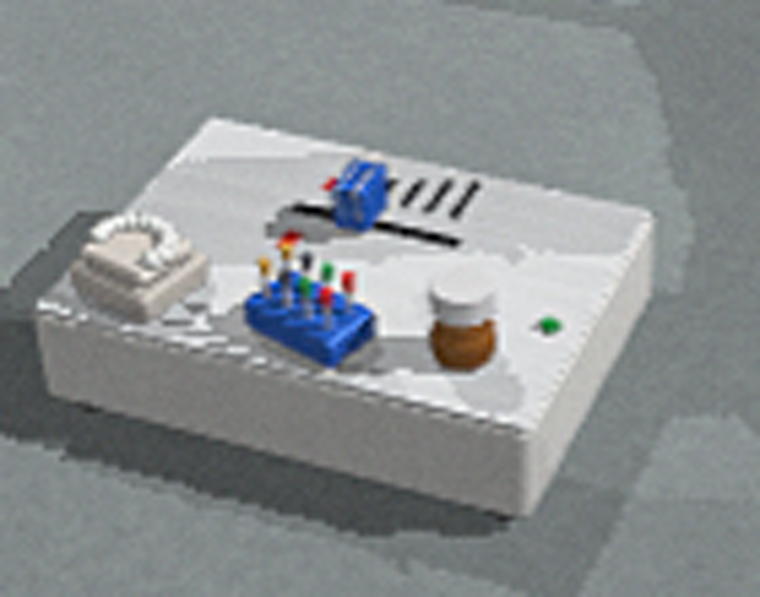

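Crops: panel corners at crop (157,38), (668,185), (565,550) and (45,392). Red marks are at (430,312) and (398,417), and the knob top is at (360,345). The lever looks to be about 2 clicks from off. Next I'll get the geometry.

```bash
cat >> h.py <<'E'
def fitpose(W,L):
    W=np.array(W)[:,:2];L=np.array(L,float);a=W-W.mean(0);b=L-L.mean(0)
    th=np.arctan2((b[:,0]*a[:,1]-b[:,1]*a[:,0]).sum(),(a*b).sum())
    R=np.array([[np.cos(th),-np.sin(th)],[np.sin(th),np.cos(th)]]);t=W.mean(0)-R@L.mean(0)
    return th,R,t,W-(L@R.T+t)
E
python3 - <<'E'
from h import *
f=grab('top')
P=lambda u,v,z:at_z(f,(315+(u+.5)/6-.5,155+(v+.5)/6-.5),z)
C=[P(157,38,.07),P(668,185,.07),P(565,550,.07),P(45,392,.07)]
th,R,t,res=fitpose(C,[(.1,.14),(.1,-.14),(-.1,-.14),(-.1,.14)])
print('unit',np.degrees(th),t.round(4),res.round(4).tolist())
loc=lambda p:(R.T@(p[:2]-t)).round(4)
for n,u,v,z in[('redfar',430,312,.07),('rednear',398,417,.07),('b1',369,414,.07),('b2',342,408,.07),('b3',311,404,.07),('b4',282,400,.07),('b5',251,396,.07),('knob',360,345,.102),('slotL',255,318,.07),('slotR',432,370,.07)]:
    p=P(u,v,z); print(n,p.round(4),loc(p))
g=grab('scene')
Q=lambda u,v,z:at_z(g,(220+u*140/760,160+v*110/597),z)
C2=[Q(523,430,.07),Q(38,305,.07),Q(213,118,.07),Q(654,210,.07)]
th2,R2,t2,res2=fitpose(C2,[(.1,.14),(.1,-.14),(-.1,-.14),(-.1,.14)])
print('unit sc',np.degrees(th2),t2.round(4),res2.round(4).tolist())
for n,u,v,z in[('redfar',290,243,.07),('b5',466,200,.07),('knob',362,172,.102)]:
    p=Q(u,v,z); print(n,p.round(4),(R2.T@(p[:2]-t2)).round(4))
E
```

```text
unit -16.32980947737861 [ 0.5251 -0.1172] [[-0.0045, -0.0021], [-0.0011, 0.0027], [0.0029, 0.0011], [0.0027, -0.0017]]
redfar [ 0.514  -0.1543  0.07  ] [-0.0003 -0.0387]
rednear [ 0.4598 -0.1377  0.07  ] [-0.0569 -0.038 ]
b1 [ 0.4612 -0.1228  0.07  ] [-0.0598 -0.0234]
b2 [ 0.4642 -0.109   0.07  ] [-0.0608 -0.0093]
b3 [ 0.4661 -0.0931  0.07  ] [-0.0634  0.0065]
b4 [ 0.4681 -0.0782  0.07  ] [-0.0657  0.0214]
b5 [ 0.47   -0.0623  0.07  ] [-0.0684  0.0372]
knob [ 0.4944 -0.1155  0.102 ] [-0.03  -0.007]
slotL [ 0.5102 -0.0643  0.07  ] [-0.0292  0.0466]
slotR [ 0.4841 -0.1552  0.07  ] [-0.0287 -0.048 ]
unit sc -16.85533201322355 [ 0.5301 -0.113 ] [[-0.0044, -0.0037], [-0.0032, 0.005], [0.0061, 0.0022], [0.0015, -0.0035]]
redfar [ 0.5198 -0.1491  0.07  ] [ 0.0006 -0.0375]
b5 [ 0.4737 -0.0582  0.07  ] [-0.0699  0.0361]
knob [ 0.4961 -0.1115  0.102 ] [-0.0329 -0.0084]
```

The lever is in click 2 (about 30 mm) and the unit is turned about -16.5°. I'll close the gripper and go above the +y side of the knob.

>>> move_arm:
  deltas:
    - {"grip": -1, "tx": -0.0195, "ty": -0.0193}
    - {"grip": -1, "tx": -0.0195, "ty": -0.0193}
    - {"grip": -1, "tx": -0.0195, "ty": -0.0193}
    - {"grip": -1, "tx": -0.0195, "ty": -0.0193}
    - {"grip": -1, "tx": -0.0195, "ty": -0.0193}
    - {"grip": -1, "tx": -0.0195, "ty": -0.0193}
    - {"grip": -1, "tx": -0.0195, "ty": -0.0193}
    - {"grip": -1, "tx": -0.0195, "ty": -0.0193}
    - {"grip": -1, "tx": -0.0195, "ty": -0.0193}
    - {"grip": -1, "tx": -0.0195, "ty": -0.0193}
    - {"grip": -1, "tx": -0.0195, "ty": -0.0193}
    - {"grip": -1, "tx": -0.0195, "ty": -0.0193}
  force: 20

```text
invalid input
```

>>> move_arm:
  deltas:
    - {"grip": -1, "tx": -0.0195, "ty": -0.0193}
    - {"grip": -1, "tx": -0.0195, "ty": -0.0193}
    - {"grip": -1, "tx": -0.0195, "ty": -0.0193}
    - {"grip": -1, "tx": -0.0195, "ty": -0.0193}
    - {"grip": -1, "tx": -0.0195, "ty": -0.0193}
    - {"grip": -1, "tx": -0.0195, "ty": -0.0193}
    - {"grip": -1, "tx": -0.0195, "ty": -0.0193}
    - {"grip": -1, "tx": -0.0195, "ty": -0.0193}
    - {"grip": -1, "tx": -0.0195, "ty": -0.0193}
    - {"grip": -1, "tx": -0.0195, "ty": -0.0193}
    - {"grip": -1, "tx": -0.0195, "ty": -0.0193}
    - {"grip": -1, "tx": -0.0195, "ty": -0.0193}

```text
invalid input
```

>>> move_arm:
  deltas:
    - {"grip": -1, "roll": 6}
    - {"grip": -1, "roll": 6}
    - {"grip": -1, "roll": 6}
    - {"grip": -1, "roll": 6}
    - {"grip": -1, "roll": 6}
    - {"grip": -1}
    - {"grip": -1}

```text
invalid input
```

```bash
cat >> h.py <<'E'
from scipy.spatial.transform import Rotation as Ro
def st():
    s=manip.sense();R=Ro.from_quat(s['tool_rot']).as_matrix()
    print('t',s['t'],s['ee_pos'].round(4),'toolx',R[:,0].round(3),'tooly',R[:,1].round(3),'F',s['wrist_force'].round(2),'w',round(s['gripper_width'],4)); return s,R
E
python3 - <<'E'
from h import *
st()
f=grab('wrist'); save(f,'w1.png'); print(cams.find_in('wrist','lever_knob')[:2],cams.find_in('wrist','off_mark')[:2])
E
```

```text
t 0.5 [ 0.1556 -0.6311  0.2533] toolx [ 0.239 -0.971  0.   ] tooly [-0.971 -0.239  0.   ] F [-0.32  0.3  -0.12] w 0.085
[] []
```

View pics/w1.png

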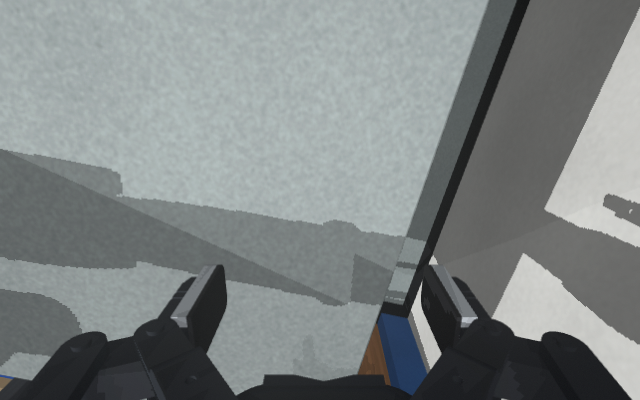

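All three calls were refused, so the arm hasn't moved; the picture shows the open fingers over the bench edge. The rows may need every field, so I'll retry with one row.

>>> move_arm:
  deltas:
    - {"grip": -1.0, "tx": -0.0195, "ty": -0.0193, "tz": 0.0, "roll": 0.0}
  force: 20

```text
t: 0.73
ee_pos: [0.1651, -0.6107, 0.2526]
tool_rot: [0.785, -0.619, -0.0, 0.002]
wrist_force: [-0.7, 0.7, -0.7]
gripper_width: 0.0751
```

>>> move_arm:
  deltas:
    - {"grip": -1, "tx": -0.0195, "ty": -0.0193, "tz": 0, "roll": 0}
    - {"grip": -1, "tx": -0.0195, "ty": -0.0193, "tz": 0, "roll": 0}
    - {"grip": -1, "tx": -0.0195, "ty": -0.0193, "tz": 0, "roll": 0}
    - {"grip": -1, "tx": -0.0195, "ty": -0.0193, "tz": 0, "roll": 0}
    - {"grip": -1, "tx": -0.0195, "ty": -0.0193, "tz": 0, "roll": 0}
    - {"grip": -1, "tx": -0.0195, "ty": -0.0193, "tz": 0, "roll": 0}
    - {"grip": -1, "tx": -0.0195, "ty": -0.0193, "tz": 0, "roll": 0}
    - {"grip": -1, "tx": -0.0195, "ty": -0.0193, "tz": 0, "roll": 0}
    - {"grip": -1, "tx": -0.0195, "ty": -0.0193, "tz": 0, "roll": 0}
    - {"grip": -1, "tx": -0.0195, "ty": -0.0193, "tz": 0, "roll": 0}
    - {"grip": -1, "tx": -0.0195, "ty": -0.0193, "tz": 0, "roll": 0}
    - {"grip": -1, "tx": -0.0195, "ty": -0.0193, "tz": 0, "roll": 0}
  force: 20

```text
t: 1.73
ee_pos: [0.3391, -0.3237, 0.2536]
tool_rot: [0.787, -0.617, 0.0, 0.0]
wrist_force: [-0.3, 0.1, -0.8]
gripper_width: 0.0002
```

>>> move_arm:
  deltas:
    - {"grip": -1, "tx": -0.0195, "ty": -0.0193, "tz": 0, "roll": 0}
    - {"grip": -1, "tx": -0.0195, "ty": -0.0193, "tz": 0, "roll": 0}
    - {"grip": -1, "tx": -0.0195, "ty": -0.0193, "tz": 0, "roll": 0}
    - {"grip": -1, "tx": -0.0195, "ty": -0.0193, "tz": 0, "roll": 0}
    - {"grip": -1, "tx": -0.0195, "ty": -0.0193, "tz": 0, "roll": 0}
    - {"grip": -1, "tx": -0.0195, "ty": -0.0193, "tz": 0, "roll": 0}
    - {"grip": -1, "tx": -0.0195, "ty": -0.0193, "tz": 0, "roll": 0}
    - {"grip": -1, "tx": -0.0195, "ty": -0.0193, "tz": 0, "roll": 0}
    - {"grip": -1, "tx": -0.0195, "ty": -0.0193, "tz": 0, "roll": 0}
    - {"grip": -1, "tx": -0.0195, "ty": -0.0193, "tz": 0, "roll": 0}
    - {"grip": -1, "tx": -0.0195, "ty": -0.0193, "tz": 0, "roll": 0}
  force: 20

```text
t: 2.65
ee_pos: [0.4938, -0.0646, 0.2537]
tool_rot: [0.787, -0.617, 0.001, 0.0]
wrist_force: [1.6, 0.6, 0.9]
gripper_width: -0.0
```

>>> move_arm:
  deltas:
    - {"grip": -1, "tx": 0, "ty": 0, "tz": 0, "roll": 6}
    - {"grip": -1, "tx": 0, "ty": 0, "tz": 0, "roll": 6}
    - {"grip": -1, "tx": 0, "ty": 0, "tz": 0, "roll": 6}
    - {"grip": -1, "tx": 0, "ty": 0, "tz": 0, "roll": 6}
    - {"grip": -1, "tx": 0, "ty": 0, "tz": 0, "roll": 6}
    - {"grip": -1, "tx": 0, "ty": 0, "tz": 0, "roll": 0}
    - {"grip": -1, "tx": 0, "ty": 0, "tz": 0, "roll": 0}
  force: 20

```text
t: 3.23
ee_pos: [0.4933, -0.0658, 0.2534]
tool_rot: [-0.602, 0.799, -0.0, 0.0]
wrist_force: [0.2, -0.3, -0.2]
gripper_width: 0.0003
```

Run:
```python
from h import *
st()
f=grab('wrist'); save(f,'w2.png'); print(cams.find_in('wrist','lever_knob')[:2],cams.find_in('wrist','off_mark')[:2])
```

```text
t 3.2333 [ 0.4933 -0.0658  0.2534] toolx [-0.275 -0.961  0.   ] tooly [-0.961  0.275 -0.   ] F [ 0.21 -0.26 -0.23] w 0.0003
[{'uv': [380.5, 167.2], 'confidence': 0.81}] [{'uv': [362.4, 129.7], 'confidence': 0.61}]
```

View pics/w2.png

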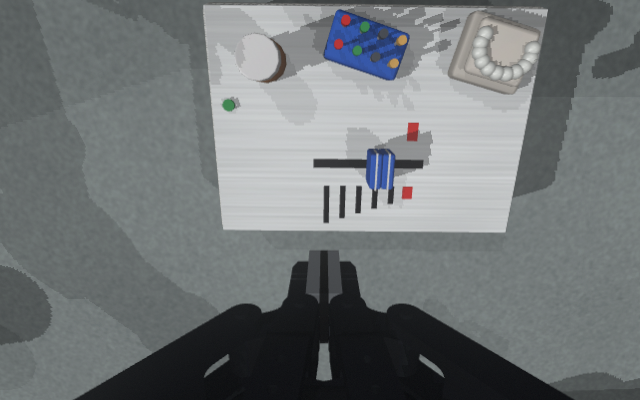

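Wrist view: the slot lies horizontal at row 163, columns 314–422. The bars are at columns 326, 342, 358, 374 and 391, the red marks at (407,192) and (413,131), and the knob at about (381,168).

Run:
```python
from h import *
s,Rt=st()
f=grab('wrist')
P=lambda u,v,z:at_z(f,(u,v),z)
C=[P(205,6,.07),P(547,8,.07),P(506,232,.07),P(223,229,.07)]
th,R,t,res=fitpose(C,[(.1,.14),(.1,-.14),(-.1,-.14),(-.1,.14)])
print('unit',np.degrees(th),t.round(4),res.round(4).tolist())
loc=lambda p:(R.T@(p[:2]-t)).round(4)
for n,u,v,z in[('redfar',413,131,.07),('rednear',407,192.5,.07),('b1',391,195,.07),('b3',358.5,199,.07),('b5',326.5,204,.07),('knob',381,169,.09),('slotL',314,163,.07),('slotR',422.5,163.5,.07)]:
    p=P(u,v,z); print(n,p.round(4),loc(p))
hsv=cv2.cvtColor(f['img'],cv2.COLOR_RGB2HSV)
m=cv2.inRange(hsv,(105,120,60),(130,255,255));m[:140]=0;m[:,:340]=0
ys,xs=np.nonzero(m);print('blue',xs.min(),xs.max(),ys.min(),ys.max())
# predicted knob outline for lever 30mm
print('tcp loc',loc(s['ee_pos']))
for z in(.074,.102):
  for dx,dy in((-.045,.0),(-.015,0)):
    for e in(.01,-.01):
      w=R@np.array([dx,-.0375+.03+e])+t; print(z,dx,e,proj(f,[*w,z]).round(1))
```

```text
t 3.3833 [ 0.4933 -0.0658  0.2533] toolx [-0.276 -0.961  0.   ] tooly [-0.961  0.276 -0.   ] F [ 0.54 -0.18 -0.05] w -0.0001
unit -16.553744167272754 [ 0.5239 -0.1176] [[-0.005, -0.0028], [-0.0016, 0.0046], [0.0035, 0.0015], [0.003, -0.0033]]
redfar [ 0.5124 -0.1538  0.07  ] [-0.0007 -0.038 ]
rednear [ 0.458  -0.1372  0.07  ] [-0.0576 -0.0375]
b1 [ 0.4597 -0.1223  0.07  ] [-0.0602 -0.0227]
b3 [ 0.4643 -0.092   0.07  ] [-0.0644  0.0076]
b5 [ 0.4679 -0.0617  0.07  ] [-0.0696  0.0376]
knob [ 0.4923 -0.1169  0.09  ] [-0.0305 -0.0083]
slotL [ 0.509  -0.0616  0.07  ] [-0.0302  0.0494]
slotR [ 0.4813 -0.1563  0.07  ] [-0.0298 -0.0493]
blue 366 394 150 189
tcp loc [-0.0441  0.0409]
0.074 -0.045 0.01 [365.4 180.3]
0.074 -0.045 -0.01 [387.3 180.5]
0.074 -0.015 0.01 [367.  147.5]
0.074 -0.015 -0.01 [389.5 147.7]
0.102 -0.045 0.01 [369.2 189.2]
0.102 -0.045 -0.01 [393.2 189.4]
0.102 -0.015 0.01 [371.1 153.6]
0.102 -0.015 -0.01 [395.9 153.8]
```

The three estimates agree: the lever is at about 30 mm (click 2), and the finger is roughly 24 mm clear of the knob. I'll descend until the tips are about 10 mm above the panel.

>>> move_arm:
  deltas:
    - {"grip": -1, "tx": 0, "ty": 0, "tz": 0.02, "roll": 0}
    - {"grip": -1, "tx": 0, "ty": 0, "tz": 0.025, "roll": 0}
    - {"grip": -1, "tx": 0, "ty": 0, "tz": 0.025, "roll": 0}
    - {"grip": -1, "tx": 0, "ty": 0, "tz": 0.025, "roll": 0}
    - {"grip": -1, "tx": 0, "ty": 0, "tz": 0.025, "roll": 0}
    - {"grip": -1, "tx": 0, "ty": 0, "tz": 0.015, "roll": 0}
    - {"grip": -1, "tx": 0, "ty": 0, "tz": 0.01, "roll": 0}
    - {"grip": -1, "tx": 0, "ty": 0, "tz": 0.005, "roll": 0}
    - {"grip": -1, "tx": 0.005, "ty": 0, "tz": 0, "roll": 0}
    - {"grip": -1, "tx": 0.005, "ty": 0, "tz": 0, "roll": 0}
    - {"grip": -1, "tx": 0, "ty": 0, "tz": 0, "roll": 0}
    - {"grip": -1, "tx": 0, "ty": 0, "tz": 0, "roll": 0}
  force: 20

```text
t: 4.43
ee_pos: [0.4912, -0.0763, 0.1044]
tool_rot: [-0.6, 0.8, -0.001, 0.0]
wrist_force: [0.4, -0.5, 0.5]
gripper_width: 0.0004
```

>>> move_arm:
  deltas:
    - {"grip": -1, "tx": 0.002, "ty": 0, "tz": 0, "roll": 0}
    - {"grip": -1, "tx": 0.002, "ty": 0, "tz": 0, "roll": 0}
    - {"grip": -1, "tx": 0.002, "ty": 0, "tz": 0, "roll": 0}
    - {"grip": -1, "tx": 0.002, "ty": 0, "tz": 0, "roll": 0}
    - {"grip": -1, "tx": 0, "ty": 0, "tz": 0, "roll": 0}
    - {"grip": -1, "tx": 0, "ty": 0, "tz": 0, "roll": 0}
  force: 20

```text
t: 4.93
ee_pos: [0.4882, -0.0832, 0.1033]
tool_rot: [-0.601, 0.799, -0.0, -0.0]
wrist_force: [0.7, -0.3, 0.1]
gripper_width: -0.0001
```

Run:
```python
from h import *
s,R=st()
f=grab('wrist'); save(f,'w3.png')
```

```text
t 4.9333 [ 0.4882 -0.0832  0.1033] toolx [-0.278 -0.96   0.   ] tooly [-0.96   0.278  0.   ] F [ 0.74 -0.31  0.09] w -0.0001
```

View pics/w3.png

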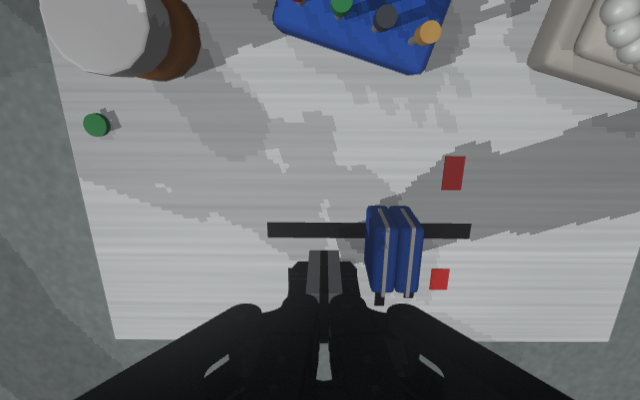

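Wrist view: the fingertips at (325,255) overlap the near half of the knob, with a gap on its +y side. The two knob halves are split along the slot, so pushing on one face is safe. Now I'll feel for contact.

>>> move_arm:
  deltas:
    - {"grip": -1, "tx": 0.001, "ty": 0, "tz": 0, "roll": 0}
    - {"grip": -1, "tx": 0.001, "ty": 0, "tz": 0, "roll": 0}
    - {"grip": -1, "tx": 0.001, "ty": 0, "tz": 0, "roll": 0}
    - {"grip": -1, "tx": 0.001, "ty": 0, "tz": 0, "roll": 0}
    - {"grip": -1, "tx": 0.001, "ty": 0, "tz": 0, "roll": 0}
    - {"grip": -1, "tx": 0.001, "ty": 0, "tz": 0, "roll": 0}
    - {"grip": -1, "tx": 0, "ty": 0, "tz": 0, "roll": 0}
  force: 20

```text
t: 5.57
ee_pos: [0.4866, -0.0887, 0.1033]
tool_rot: [-0.601, 0.799, 0.0, 0.0]
wrist_force: [-0.2, 1.1, -0.5]
gripper_width: 0.0001
```

>>> move_arm:
  deltas:
    - {"grip": -1, "tx": 0.001, "ty": 0, "tz": 0, "roll": 0}
    - {"grip": -1, "tx": 0.001, "ty": 0, "tz": 0, "roll": 0}
    - {"grip": -1, "tx": 0.001, "ty": 0, "tz": 0, "roll": 0}
  force: 20

```text
t: 5.82
ee_pos: [0.4863, -0.0897, 0.1034]
tool_rot: [-0.601, 0.799, 0.001, 0.001]
wrist_force: [1.9, 7.5, 0.8]
gripper_width: 0.0001
```

>>> move_arm:
  deltas:
    - {"grip": -1, "tx": 0.001, "ty": 0, "tz": 0, "roll": 0}
    - {"grip": -1, "tx": 0.001, "ty": 0, "tz": 0, "roll": 0}
    - {"grip": -1, "tx": 0.001, "ty": 0, "tz": 0, "roll": 0}
  force: 20

```text
t: 6.07
ee_pos: [0.4858, -0.0912, 0.1034]
tool_rot: [-0.602, 0.799, 0.001, 0.002]
wrist_force: [2.1, 8.0, -1.3]
gripper_width: -0.0001
```

>>> move_arm:
  deltas:
    - {"grip": -1, "tx": 0.001, "ty": 0, "tz": 0, "roll": 0}
    - {"grip": -1, "tx": 0.001, "ty": 0, "tz": 0, "roll": 0}
    - {"grip": -1, "tx": 0.001, "ty": 0, "tz": 0, "roll": 0}
  force: 20

```text
t: 6.32
ee_pos: [0.4842, -0.097, 0.1033]
tool_rot: [-0.601, 0.799, 0.0, 0.0]
wrist_force: [0.1, 1.1, 0.0]
gripper_width: -0.0002
```

Contact came at y≈-0.089 and the first snap showed (8 N, then 0). I'll go on to the second.

>>> move_arm:
  deltas:
    - {"grip": -1, "tx": 0.001, "ty": 0, "tz": 0, "roll": 0}
    - {"grip": -1, "tx": 0.001, "ty": 0, "tz": 0, "roll": 0}
    - {"grip": -1, "tx": 0.001, "ty": 0, "tz": 0, "roll": 0}
    - {"grip": -1, "tx": 0.001, "ty": 0, "tz": 0, "roll": 0}
    - {"grip": -1, "tx": 0.001, "ty": 0, "tz": 0, "roll": 0}
    - {"grip": -1, "tx": 0.001, "ty": 0, "tz": 0, "roll": 0}
    - {"grip": -1, "tx": 0.001, "ty": 0, "tz": 0, "roll": 0}
    - {"grip": -1, "tx": 0.001, "ty": 0, "tz": 0, "roll": 0}
    - {"grip": -1, "tx": 0.001, "ty": 0, "tz": 0, "roll": 0}
    - {"grip": -1, "tx": 0.001, "ty": 0, "tz": 0, "roll": 0}
  force: 20

```text
t: 7.15
ee_pos: [0.4821, -0.1044, 0.1035]
tool_rot: [-0.601, 0.799, 0.001, 0.002]
wrist_force: [2.2, 9.3, 0.0]
gripper_width: -0.0
```

>>> move_arm:
  deltas:
    - {"grip": -1, "tx": 0.001, "ty": 0, "tz": 0, "roll": 0}
    - {"grip": -1, "tx": 0.001, "ty": 0, "tz": 0, "roll": 0}
    - {"grip": -1, "tx": 0.001, "ty": 0, "tz": 0, "roll": 0}
  force: 20

```text
t: 7.4
ee_pos: [0.4812, -0.1072, 0.1034]
tool_rot: [-0.602, 0.799, 0.001, 0.001]
wrist_force: [1.4, 5.3, 0.5]
gripper_width: -0.0003
```

>>> move_arm:
  deltas:
    - {"grip": -1, "tx": 0.001, "ty": 0, "tz": 0, "roll": 0}
    - {"grip": -1, "tx": 0.001, "ty": 0, "tz": 0, "roll": 0}
    - {"grip": -1, "tx": 0, "ty": 0, "tz": 0, "roll": 0}
  force: 20

```text
t: 7.65
ee_pos: [0.4797, -0.1128, 0.1033]
tool_rot: [-0.601, 0.799, -0.0, -0.001]
wrist_force: [-1.2, -0.1, -0.1]
gripper_width: 0.0004
```

Second snap. I'll pause, then check that the lever is at off.

>>> move_arm:
  deltas:
    - {"grip": -1, "tx": -0.005, "ty": 0, "tz": 0, "roll": 0}
    - {"grip": -1, "tx": 0, "ty": 0, "tz": 0, "roll": 0}
    - {"grip": -1, "tx": 0, "ty": 0, "tz": 0, "roll": 0}
    - {"grip": -1, "tx": 0, "ty": 0, "tz": 0, "roll": 0}
    - {"grip": -1, "tx": 0, "ty": 0, "tz": 0, "roll": 0}
  force: 20

```text
t: 8.07
ee_pos: [0.4812, -0.1073, 0.1033]
tool_rot: [-0.601, 0.799, -0.0, -0.0]
wrist_force: [-0.3, -0.5, 0.4]
gripper_width: 0.0001
```

Run:
```python
from h import *
s,R=st()
f=grab('wrist'); save(f,'w4.png')
th=np.radians(-16.5);Rm=np.array([[np.cos(th),-np.sin(th)],[np.sin(th),np.cos(th)]]);t=np.array([.5239,-.1176])
print('tcp loc',Rm.T@(s['ee_pos'][:2]-t))
```

```text
t 8.0667 [ 0.4812 -0.1073  0.1033] toolx [-0.278 -0.961  0.   ] tooly [-0.961  0.278  0.   ] F [-0.29 -0.53  0.41] w 0.0001
tcp loc [-0.04382735 -0.00228262]
```

View pics/w4.png

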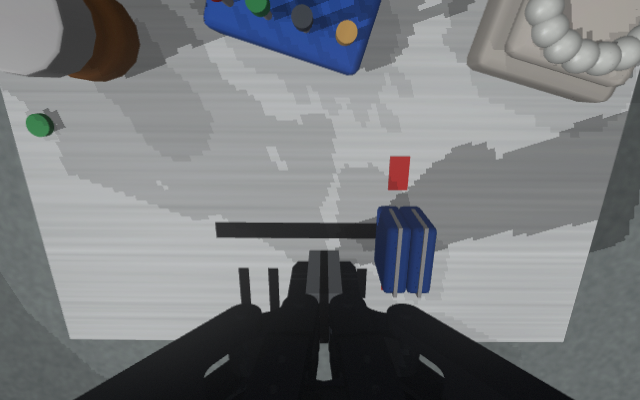

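Wrist view: the knob (columns 376–435) stands over the near red mark and in line with the far one at (399,172), so the lever is at off. I'll lift over the knob to its other side.

>>> move_arm:
  deltas:
    - {"grip": -1, "tx": -0.002, "ty": 0, "tz": -0.02, "roll": 0}
    - {"grip": -1, "tx": 0, "ty": 0, "tz": -0.02, "roll": 0}
    - {"grip": -1, "tx": 0, "ty": 0, "tz": -0.02, "roll": 0}
    - {"grip": -1, "tx": 0, "ty": 0, "tz": 0, "roll": 0}
    - {"grip": -1, "tx": 0.02, "ty": 0, "tz": 0, "roll": 0}
    - {"grip": -1, "tx": 0.02, "ty": 0, "tz": 0, "roll": 0}
    - {"grip": -1, "tx": 0.02, "ty": 0, "tz": 0, "roll": 0}
    - {"grip": -1, "tx": 0.01, "ty": 0, "tz": 0, "roll": 0}
    - {"grip": -1, "tx": 0, "ty": 0, "tz": 0, "roll": 0}
  force: 20

```text
t: 8.87
ee_pos: [0.4613, -0.175, 0.1628]
tool_rot: [-0.599, 0.801, 0.0, -0.001]
wrist_force: [-0.1, -0.7, -0.3]
gripper_width: 0.0002
```

>>> move_arm:
  deltas:
    - {"grip": -1, "tx": 0, "ty": 0, "tz": 0.02, "roll": 0}
    - {"grip": -1, "tx": 0, "ty": 0, "tz": 0.02, "roll": 0}
    - {"grip": -1, "tx": 0, "ty": 0, "tz": 0.015, "roll": 0}
    - {"grip": -1, "tx": 0, "ty": 0, "tz": 0.005, "roll": 0}
    - {"grip": -1, "tx": 0, "ty": 0, "tz": 0, "roll": 0}
    - {"grip": -1, "tx": 0, "ty": 0, "tz": 0, "roll": 0}
  force: 20

```text
t: 9.37
ee_pos: [0.4629, -0.1717, 0.1036]
tool_rot: [-0.601, 0.799, 0.0, 0.0]
wrist_force: [-0.2, -0.3, 0.1]
gripper_width: 0.0001
```

>>> move_arm:
  deltas:
    - {"grip": -1, "tx": -0.001, "ty": 0, "tz": 0, "roll": 0}
    - {"grip": -1, "tx": -0.001, "ty": 0, "tz": 0, "roll": 0}
    - {"grip": -1, "tx": -0.001, "ty": 0, "tz": 0, "roll": 0}
    - {"grip": -1, "tx": -0.001, "ty": 0, "tz": 0, "roll": 0}
    - {"grip": -1, "tx": -0.001, "ty": 0, "tz": 0, "roll": 0}
    - {"grip": -1, "tx": -0.001, "ty": 0, "tz": 0, "roll": 0}
  force: 20

```text
t: 9.87
ee_pos: [0.4642, -0.1666, 0.1035]
tool_rot: [-0.601, 0.799, -0.0, -0.0]
wrist_force: [-0.0, 0.5, -0.7]
gripper_width: 0.0001
```

>>> move_arm:
  deltas:
    - {"grip": -1, "tx": -0.001, "ty": 0, "tz": 0, "roll": 0}
    - {"grip": -1, "tx": -0.001, "ty": 0, "tz": 0, "roll": 0}
    - {"grip": -1, "tx": -0.001, "ty": 0, "tz": 0, "roll": 0}
  force: 20

```text
t: 10.12
ee_pos: [0.4649, -0.1637, 0.1033]
tool_rot: [-0.601, 0.799, -0.0, -0.0]
wrist_force: [0.8, 0.8, 1.0]
gripper_width: 0.0
```

>>> move_arm:
  deltas:
    - {"grip": -1, "tx": -0.001, "ty": 0, "tz": 0, "roll": 0}
    - {"grip": -1, "tx": -0.001, "ty": 0, "tz": 0, "roll": 0}
    - {"grip": -1, "tx": -0.001, "ty": 0, "tz": 0, "roll": 0}
  force: 20

```text
t: 10.37
ee_pos: [0.4653, -0.1623, 0.1033]
tool_rot: [-0.601, 0.8, -0.001, -0.001]
wrist_force: [-1.9, -4.7, 0.5]
gripper_width: -0.0001
```

>>> move_arm:
  deltas:
    - {"grip": -1, "tx": -0.001, "ty": 0, "tz": 0, "roll": 0}
    - {"grip": -1, "tx": -0.001, "ty": 0, "tz": 0, "roll": 0}
    - {"grip": -1, "tx": -0.001, "ty": 0, "tz": 0, "roll": 0}
  force: 20

```text
t: 10.62
ee_pos: [0.4656, -0.1614, 0.1034]
tool_rot: [-0.6, 0.8, -0.001, -0.002]
wrist_force: [-3.4, -8.4, 0.6]
gripper_width: 0.0
```

>>> move_arm:
  deltas:
    - {"grip": -1, "tx": -0.001, "ty": 0, "tz": 0, "roll": 0}
    - {"grip": -1, "tx": -0.001, "ty": 0, "tz": 0, "roll": 0}
    - {"grip": -1, "tx": 0, "ty": 0, "tz": 0, "roll": 0}
  force: 20

```text
t: 10.87
ee_pos: [0.4667, -0.1577, 0.1033]
tool_rot: [-0.6, 0.8, -0.001, -0.001]
wrist_force: [-0.4, -3.7, 0.3]
gripper_width: 0.0003
```

>>> move_arm:
  deltas:
    - {"grip": -1, "tx": -0.001, "ty": 0, "tz": 0, "roll": 0}
    - {"grip": -1, "tx": -0.001, "ty": 0, "tz": 0, "roll": 0}
    - {"grip": -1, "tx": 0, "ty": 0, "tz": 0, "roll": 0}
  force: 20

```text
t: 11.12
ee_pos: [0.4681, -0.1529, 0.1033]
tool_rot: [-0.601, 0.799, 0.0, 0.001]
wrist_force: [0.3, -0.3, -0.0]
gripper_width: -0.0001
```

>>> move_arm:
  deltas:
    - {"grip": -1, "tx": -0.001, "ty": 0, "tz": 0, "roll": 0}
    - {"grip": -1, "tx": -0.001, "ty": 0, "tz": 0, "roll": 0}
    - {"grip": -1, "tx": -0.001, "ty": 0, "tz": 0, "roll": 0}
    - {"grip": -1, "tx": -0.001, "ty": 0, "tz": 0, "roll": 0}
  force: 20

```text
t: 11.45
ee_pos: [0.4689, -0.1498, 0.1033]
tool_rot: [-0.601, 0.799, 0.0, 0.0]
wrist_force: [0.3, 0.1, -0.9]
gripper_width: -0.0002
```

>>> move_arm:
  deltas:
    - {"grip": -1, "tx": -0.001, "ty": 0, "tz": 0, "roll": 0}
    - {"grip": -1, "tx": -0.001, "ty": 0, "tz": 0, "roll": 0}
    - {"grip": -1, "tx": -0.001, "ty": 0, "tz": 0, "roll": 0}
  force: 20

```text
t: 11.7
ee_pos: [0.4694, -0.1482, 0.1033]
tool_rot: [-0.601, 0.799, -0.0, -0.001]
wrist_force: [-0.8, -3.8, 0.2]
gripper_width: 0.0002
```

>>> move_arm:
  deltas:
    - {"grip": -1, "tx": -0.001, "ty": 0, "tz": 0, "roll": 0}
    - {"grip": -1, "tx": -0.001, "ty": 0, "tz": 0, "roll": 0}
    - {"grip": -1, "tx": -0.001, "ty": 0, "tz": 0, "roll": 0}
  force: 20

```text
t: 11.95
ee_pos: [0.4696, -0.1473, 0.1034]
tool_rot: [-0.6, 0.8, -0.001, -0.002]
wrist_force: [-2.2, -7.8, 0.5]
gripper_width: -0.0001
```

Click 1 is done and I'm pressing towards click 2.

>>> move_arm:
  deltas:
    - {"grip": -1, "tx": -0.001, "ty": 0, "tz": 0, "roll": 0}
    - {"grip": -1, "tx": -0.001, "ty": 0, "tz": 0, "roll": 0}
    - {"grip": -1, "tx": -0.001, "ty": 0, "tz": 0, "roll": 0}
  force: 20

```text
t: 12.2
ee_pos: [0.4705, -0.1445, 0.1034]
tool_rot: [-0.6, 0.8, -0.001, -0.001]
wrist_force: [-1.7, -5.2, 0.5]
gripper_width: -0.0002
```

>>> move_arm:
  deltas:
    - {"grip": -1, "tx": -0.001, "ty": 0, "tz": 0, "roll": 0}
    - {"grip": -1, "tx": 0, "ty": 0, "tz": 0, "roll": 0}
    - {"grip": -1, "tx": 0, "ty": 0, "tz": 0, "roll": 0}
  force: 20

```text
t: 12.45
ee_pos: [0.4717, -0.1405, 0.1033]
tool_rot: [-0.601, 0.799, 0.0, 0.0]
wrist_force: [-0.2, -2.2, -0.3]
gripper_width: 0.0001
```

>>> move_arm:
  deltas:
    - {"grip": -1, "tx": -0.001, "ty": 0, "tz": 0, "roll": 0}
    - {"grip": -1, "tx": -0.001, "ty": 0, "tz": 0, "roll": 0}
    - {"grip": -1, "tx": -0.001, "ty": 0, "tz": 0, "roll": 0}
    - {"grip": -1, "tx": 0, "ty": 0, "tz": 0, "roll": 0}
  force: 20

```text
t: 12.78
ee_pos: [0.4727, -0.1369, 0.1033]
tool_rot: [-0.601, 0.799, 0.0, 0.0]
wrist_force: [0.1, -0.2, 0.4]
gripper_width: 0.0004
```

Lever is in click 2. On to the last one, carefully.

>>> move_arm:
  deltas:
    - {"grip": -1, "tx": -0.001, "ty": 0, "tz": 0, "roll": 0}
    - {"grip": -1, "tx": -0.001, "ty": 0, "tz": 0, "roll": 0}
    - {"grip": -1, "tx": -0.001, "ty": 0, "tz": 0, "roll": 0}
    - {"grip": -1, "tx": -0.001, "ty": 0, "tz": 0, "roll": 0}
    - {"grip": -1, "tx": -0.001, "ty": 0, "tz": 0, "roll": 0}
  force: 20

```text
t: 13.2
ee_pos: [0.4736, -0.1337, 0.1033]
tool_rot: [-0.601, 0.799, -0.0, -0.001]
wrist_force: [-1.3, -3.5, 0.4]
gripper_width: 0.0002
```

>>> move_arm:
  deltas:
    - {"grip": -1, "tx": -0.001, "ty": 0, "tz": 0, "roll": 0}
    - {"grip": -1, "tx": -0.001, "ty": 0, "tz": 0, "roll": 0}
    - {"grip": -1, "tx": -0.001, "ty": 0, "tz": 0, "roll": 0}
  force: 20

```text
t: 13.45
ee_pos: [0.4738, -0.1329, 0.1034]
tool_rot: [-0.6, 0.8, -0.001, -0.002]
wrist_force: [-2.8, -8.1, 1.6]
gripper_width: -0.0
```

>>> move_arm:
  deltas:
    - {"grip": -1, "tx": -0.001, "ty": 0, "tz": 0, "roll": 0}
    - {"grip": -1, "tx": 0, "ty": 0, "tz": 0, "roll": 0}
    - {"grip": -1, "tx": 0, "ty": 0, "tz": 0, "roll": 0}
  force: 20

```text
t: 13.7
ee_pos: [0.4741, -0.1321, 0.1034]
tool_rot: [-0.6, 0.8, -0.001, -0.002]
wrist_force: [-3.4, -7.1, 1.6]
gripper_width: 0.0001
```

>>> move_arm:
  deltas:
    - {"grip": -1, "tx": -0.001, "ty": 0, "tz": 0, "roll": 0}
    - {"grip": -1, "tx": 0, "ty": 0, "tz": 0, "roll": 0}
    - {"grip": -1, "tx": 0, "ty": 0, "tz": 0, "roll": 0}
  force: 20

```text
t: 13.95
ee_pos: [0.4746, -0.1301, 0.1033]
tool_rot: [-0.6, 0.8, -0.001, -0.001]
wrist_force: [-1.8, -5.1, 0.6]
gripper_width: -0.0001
```

>>> move_arm:
  deltas:
    - {"grip": -1, "tx": -0.001, "ty": 0, "tz": 0, "roll": 0}
    - {"grip": -1, "tx": 0, "ty": 0, "tz": 0, "roll": 0}
    - {"grip": -1, "tx": 0, "ty": 0, "tz": 0, "roll": 0}
  force: 20

```text
t: 14.2
ee_pos: [0.4754, -0.1279, 0.1033]
tool_rot: [-0.601, 0.8, -0.0, -0.0]
wrist_force: [-0.7, -2.4, -0.3]
gripper_width: 0.0003
```

>>> move_arm:
  deltas:
    - {"grip": -1, "tx": -0.001, "ty": 0, "tz": 0, "roll": 0}
    - {"grip": -1, "tx": 0, "ty": 0, "tz": 0, "roll": 0}
    - {"grip": -1, "tx": 0, "ty": 0, "tz": 0, "roll": 0}
  force: 20

```text
t: 14.45
ee_pos: [0.4761, -0.1251, 0.1033]
tool_rot: [-0.601, 0.799, 0.0, 0.001]
wrist_force: [0.1, 0.3, -0.6]
gripper_width: -0.0001
```

>>> move_arm:
  deltas:
    - {"grip": -1, "tx": -0.001, "ty": 0, "tz": 0, "roll": 0}
    - {"grip": -1, "tx": 0, "ty": 0, "tz": 0, "roll": 0}
    - {"grip": -1, "tx": 0, "ty": 0, "tz": 0, "roll": 0}
  force: 20

```text
t: 14.7
ee_pos: [0.4762, -0.1248, 0.1033]
tool_rot: [-0.601, 0.799, 0.0, 0.0]
wrist_force: [-0.1, 0.7, -0.5]
gripper_width: -0.0001
```

Run:
```python
from h import *
s,R=st()
f=grab('wrist'); save(f,'w5.png')
```

```text
t 14.7 [ 0.4762 -0.1248  0.1033] toolx [-0.277 -0.961 -0.   ] tooly [-0.961  0.277  0.   ] F [-0.08  0.68 -0.48] w -0.0001
```

View pics/w5.png

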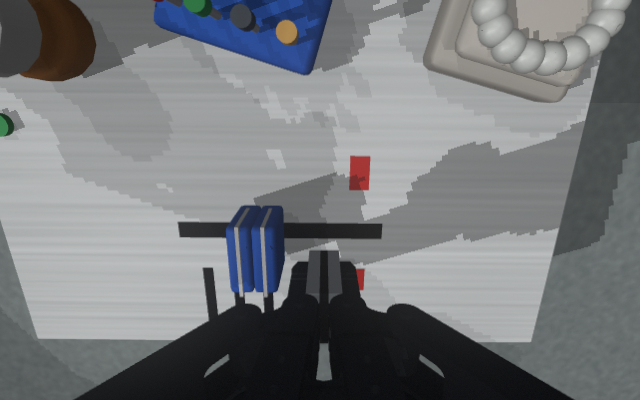

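Third snap: the force is zero and the knob has sprung clear of the finger. Bar 5 (column 210) shows, and bars 4 and 3 peep out below the knob. I'll back off, lift and verify.

>>> move_arm:
  deltas:
    - {"grip": -1, "tx": 0.008, "ty": 0, "tz": 0, "roll": 0}
    - {"grip": -1, "tx": 0, "ty": 0, "tz": -0.02, "roll": 0}
    - {"grip": -1, "tx": 0, "ty": 0, "tz": -0.03, "roll": 0}
    - {"grip": -1, "tx": 0, "ty": 0, "tz": -0.03, "roll": 0}
    - {"grip": -1, "tx": 0, "ty": 0, "tz": -0.03, "roll": 0}
    - {"grip": -1, "tx": 0, "ty": 0, "tz": -0.03, "roll": 0}
    - {"grip": -1, "tx": 0, "ty": 0, "tz": -0.01, "roll": 0}
    - {"grip": -1, "tx": 0, "ty": 0, "tz": 0, "roll": 0}
    - {"grip": -1, "tx": 0, "ty": 0, "tz": 0, "roll": 0}
    - {"grip": -1, "tx": 0, "ty": 0, "tz": 0, "roll": 0}
  force: 20

```text
t: 15.58
ee_pos: [0.4728, -0.1332, 0.2515]
tool_rot: [-0.601, 0.8, 0.001, -0.001]
wrist_force: [-1.6, 0.5, -0.3]
gripper_width: 0.0
```

Run:
```python
from h import *
st()
f=grab('wrist'); save(f,'w6.png')
th=np.radians(-16.5);R=np.array([[np.cos(th),-np.sin(th)],[np.sin(th),np.cos(th)]]);t=np.array([.5239,-.1176])
hsv=cv2.cvtColor(f['img'],cv2.COLOR_RGB2HSV)
m=cv2.inRange(hsv,(105,120,60),(130,255,255));m[:130]=0
ys,xs=np.nonzero(m);print('blue',xs.min(),xs.max(),ys.min(),ys.max())
p=at_z(f,((xs.min()+xs.max())/2,(ys.min()+ys.max())/2),.09);l=R.T@(p[:2]-t);print('knob loc',l,'lever',l[1]+.038)
g=grab('top');h0=cv2.cvtColor(cv2.imread('pics/top1.png'),cv2.COLOR_BGR2RGB)
d=cv2.absdiff(g['img'],h0).max(2)>40
n,_,s,c=cv2.connectedComponentsWithStats(d.astype(np.uint8));print([(c[i].round(),s[i,4]) for i in range(1,n) if s[i,4]>15])
```

```text
t 15.5833 [ 0.4728 -0.1332  0.2515] toolx [-0.278 -0.96  -0.   ] tooly [-0.96   0.278  0.003] F [-1.61  0.47 -0.3 ] w 0.0
blue 265 289 152 187
knob loc [-0.03209774  0.00995799] lever 0.04795799344097703
[(array([392., 265.]), np.int32(6538)), (array([543., 202.]), np.int32(77)), (array([636., 215.]), np.int32(88)), (array([617., 335.]), np.int32(46)), (array([595., 345.]), np.int32(248)), (array([568., 347.]), np.int32(252)), (array([582., 351.]), np.int32(22)), (array([361., 376.]), np.int32(470)), (array([313., 386.]), np.int32(40)), (array([566., 394.]), np.int32(350)), (array([594., 395.]), np.int32(131)), (array([584., 395.]), np.int32(38)), (array([384., 396.]), np.int32(155)), (array([311., 397.]), np.int32(21))]
```

View pics/w6.png

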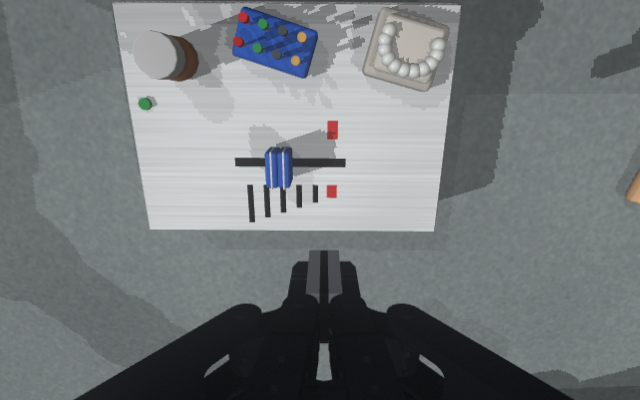

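Wrist view: the knob (265–289, 152–187) is over the third black bar (283,200), and the cast, burs and jar look undisturbed. The measured 48 mm is within camera error, and the nearest resting place is 45 mm. Handing in.

```bash
python3 -c "
from h import *
hand_in()"
```

```text
the job is handed in; nothing more can be done
```

I reset the dust extraction and left the lever in the third click. The job is handed in at about 16 s of the 58 s allowed, but the simulator gives no verdict.

- **What I did:** the lever started in click 2. With the shut fingertips I pushed its +y face back through two snaps to off and paused there. I then lifted over the knob and pushed its other face through exactly three snaps. Wrist force readings stayed under about 10 N, and I only ever pushed one face at a time.
- **Lever position:** the last wrist picture shows the knob over the third bar. My pixel measurement gave 48 mm instead of 45 mm. I put the difference down to camera error, since the lever only rests every 15 mm and I felt three snaps. I did not measure it a second way.
- **Bystanders:** the cast, burs and jar look undisturbed, and the arm ended about 15 cm higher, touching nothing. I compared the top camera's before and after pictures. Most of the changed patches were where the arm had been or now was. Two small ones near the right edge I took for shadow and did not look into. I did not measure the bowl, spatula, brush or handpiece one by one, but the arm went nowhere near the bench surface.
- **Refused moves:** my first three move calls were rejected because their rows left out some fields, and the arm did not move.

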